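Extend the optical rail

TASK

Extend the rail that is fixed on the optical table: take the long piece of the same grooved rail out of the parts bin and set it on the table, groove up, in line with the fixed rail at its free end (the end nearer the robot), then butt it up so that the end faces meet with no gap and the sides run on flush. Leave the other parts in the bin and do not disturb the bottle, the objective or the screwdriver on the table.

Things in the scene. Friction and masses are not known exactly. Their poses are not given: they have to be found in the camera images.
- long_rail: the long loose rail piece, to be fitted: dark rigid bar 150 mm long (x), 40 wide (y), 30 high (z), 0.28-0.56 kg, square ends, same both ways round; groove 14 mm wide, 6 deep along its top; plain sides, gripped over the 40 mm. Starts flat in the bin, groove up, in one of four lanes 80 mm apart, along the bin's x within 0.1 rad. Origin: middle of its underside.
- bench_rail: rail screwed to the table: same 40 x 30 mm section, groove up, 220 mm long. Origin at table height under the middle of its square free end face; x runs along the rail away from that end (and from the robot), z up: the new piece belongs at x -150 to 0 mm, y 0. A lens mount, top 140 mm high, stands on it at x 140 to 190 mm; end stop at x 220 mm.
- bin: open white plastic parts bin, fixed to the table: outside 310 mm (x) by 350 mm (y) by 45 mm high, walls and floor 5 mm thick. Origin at the middle of its underside, on the table.
- short_rail: short piece of the same grooved rail, 80 mm long (x), 40 mm wide, 30 mm high: not wanted. Starts inside the bin; origin at the middle of its underside.
- post: round steel post, 150 mm long (lying along its x), 25 mm diameter, with a 4 mm stub at one end; it can roll: not wanted. Starts inside the bin; origin at the middle of its underside.
- flat_bar: flat slotted bar 150 mm long (x), 40 mm wide, only 10 mm thick: not wanted. Starts inside the bin; origin at the middle of its underside.
- angle: L-section angle bracket, 90 mm long (y), 28 mm wide (x), 24 mm high: not wanted. Starts inside the bin; origin at the middle of its underside.
- fork: two-pronged clamping fork 78 mm long (y), 30 mm wide (x), 14 mm thick: not wanted. Starts inside the bin; origin at the middle of its underside.
- wash_bottle: white bottle, 56 mm diameter, 150 mm high, standing on the table beyond the bin, towards the middle, to be left alone; origin under its middle.
- objective: steel microscope objective, 38 mm diameter, 62 mm high, standing on the table at the right, to be left alone; origin under its middle.
- driver: screwdriver with a black handle lying on the table at the far right, along its x, to be left alone; origin at its underside.
There are look-alikes about, which are no part of the job. What is shaped like the flat_bar but green is not meant.

How it is judged:
By the outcome, as a careful person would: the job done as asked, in the order asked, and still so for the second after the job is handed in, with the robot touching nothing.
It also fails if it takes over 40 s, if anything falls off the work surface, if the arm or the gripper's body presses on something with over 40 N, if the wrist force passes 120 N, or if a joint passes its speed limit or range.

ROBOT

A 6-joint arm with a two-finger parallel gripper is mounted at the origin on the work surface. World frame = base frame: x ahead of the robot, y to its left, z up, the work surface at z = 0. Lengths are in m, angles in rad, forces in N, time in s.
With the tool pointing down it reaches from about 0.35 to 0.775 m from the base axis. Payload 5.5 kg.
Tool frame: the origin (TCP) lies between the finger pads; the fingertips stand 8 mm ahead of it and the grasp point (between the pads) lies 11 mm behind it; z points along the fingers, y is the line along which they close (so a half turn about z gives the same grasp; the last joint's range is limited). The gripper opens to 85 mm and grips with 20 to 120 N. Pads are 22 mm wide; open, the fingers measure 114 mm over their backs; the gripper's body (76 mm by 85 mm) begins 54 mm behind the grasp point. The pads swing forward as they close: fully open they stand 13 mm farther back than shut.
Start: joints at [1.082, 0.313, 0.046, 1.304, 0, 1.431], TCP at [0.197, 0.54, 0.239] pointing down, gripper open.
Joint ranges: [-2.76, 2.76], [-0.86, 1.69], [-1.03, 1.26], [-2.2, 2.34], [-1.47, 1.5], [-3.14, 3.14]. Speed limits (rad/s): [2.57, 2.57, 3.14, 3.14, 3.14, 3.14].

INTERFACE

Orientations are given as a rotation vector (axis times angle).
In Python, from station import arm gives the robot as it stands.
- The arm moves only by the tool send_rows, never from a script. Its argument "increments" is a list of rows, each a list of 7 numbers: the turn, a rotation vector about the tool's x, y, z in degrees, then the shift along the tool's x, y, z in mm, then the closure, from 0 (fully open) to 1 (shut). A call has 1 to 20 rows; each row shifts and turns the commanded pose from where the row before left it, along the tool's axes as they then stand; what a row does not reach is not made up. A row lasts 1/8 s, in which the tool goes at most 62.5 mm and 10.7 degrees, less where a joint would pass 70% of its speed; a pose out of reach is approached as far as the arm can. A call is refused whole if a number of a shift passes 62.5 or a number of a turn 10.7, either way. A call with a gripper value outside its range is refused whole. The fingers move at their own pace and stop on an object; the grip force is fixed at half the most. Time passes only in rows, so rows that do not move let the fingers close. It gives the time, the measured TCP pose, the force, the opening and the grip force at its end, in the units of the state.
- arm.observe(): the state, without advancing time (a new reading comes with each control period).
- arm.grab_frame(name): name is "side" or "top" or "wrist"; returns the picture (480x640x3 uint8, blue, green, red); there is no depth.
- arm.camera_model(name): a dict with "camera_matrix" (3x3 intrinsics, pixels), "D" ([k1, k2, p1, p2, k3] as OpenCV has them; the pictures are not rectified), "R" (3x3) and "t" (3): a world point X has camera coordinates R X + t. Camera axes: x right, y down, z forward; pixel columns grow to the right and rows downward; lengths in m; the calibration is good to about 2 mm. A picture is of the moment at which its call begins: read the wrist's pose just before it. camera_model takes no time and is no camera call; for the wrist camera it gives the pose at the moment of the call.
- arm.sign_off(): hands the job in; it is judged then, once.
The state is a dict: "clock": time; "joints": joint angles; "joint_vel": joint speeds; "tau": joint torques, N m; "position": TCP position; "ee_rot": TCP orientation; "force": force on the tool from outside, world axes, zero at the start; "torque": the same for the moment, N m; "width": opening from 0.0 (shut) to 1.0 (fully open); "gripper_force": force on a finger pad.
Only numpy, scipy, OpenCV 4.12 (cv2) and the standard library are available. Lean on these libraries where they do the work, as an engineer would, in place of code of your own. Each camera call takes 0.05 s, during which the arm holds its last target. There are 200 camera calls.

## Working session

There is one attempt and no reset: what is moved stays moved. The work goes in short steps, Python scripts to look and compute and a tool call to move; the robot and the scene stay as the last step left them, time stands still between calls to the robot, and variables do not carry over. Pictures are saved under pics/ and viewed, at most 10 in all, crops included, and the job is handed in when it is done.

Besides the shell and the picture viewer there is one more tool, called after ">>>" by a JSON object that holds its "method" and its "body", one argument or row to a line. send_rows: Moves the arm, as the interface text tells. Its arguments: {"type":"object","properties":{"increments":{"type":"array"}},"required":["increments"]}

```bash
mkdir -p pics; cat > h.py <<'E'
from station import arm
import numpy as np, cv2
from scipy.spatial.transform import Rotation as Ro
def cast(m,uv,z):
    K=np.array(m["camera_matrix"]);D=np.array(m["D"]);R=np.array(m["R"]);t=np.array(m["t"])
    p=cv2.undistortPoints(np.array(uv,float).reshape(-1,1,2),K,D).reshape(-1,2)
    d=np.c_[p,np.ones(len(p))]@R; c=-R.T@t
    return c+d*((z-c[2])/d[:,2])[:,None]
def proj(m,X):
    R=np.array(m["R"]);t=np.array(m["t"])
    return cv2.projectPoints(np.array(X,float).reshape(-1,3),cv2.Rodrigues(R)[0],t,np.array(m["camera_matrix"]),np.array(m["D"]))[0].reshape(-1,2)
E
python3 - <<'E'
from h import *
s=arm.observe();print(s)
for n in("top","side"):
    m=arm.camera_model(n);cv2.imwrite(f"pics/{n}0.png",arm.grab_frame(n));print(n,-np.array(m["R"]).T@np.array(m["t"]))
E
```

```text
{'clock': 0.0, 'joints': array([1.08241062e+00, 3.14021456e-01, 4.49866261e-02, 1.30358451e+00,
       1.29704838e-05, 1.43123733e+00]), 'joint_vel': array([-1.85713981e-03,  8.22697152e-05, -1.12585369e-04,  9.13379226e-04,
       -1.89244617e-04,  6.81195995e-04]), 'tau': array([ 8.37464540e-04, -4.80621743e+01,  2.98537052e+01,  1.92966079e-02,
        9.25040695e-05,  1.25754033e-05]), 'position': array([0.19628557, 0.5399433 , 0.23839999]), 'ee_rot': array([-5.45061875e-01, -3.09336222e+00,  2.71680748e-03]), 'force': array([ 0.5443844 , -0.13350016,  0.28340511]), 'torque': array([ 0.00426994, -0.02954615,  0.00136197]), 'gripper_force': 0.0, 'width': 1.0007417549308415}
top [ 0.37147489 -0.08524617  1.10095033]
side [ 0.03680677 -0.77911772  0.92652588]
```

View pics/top0.png

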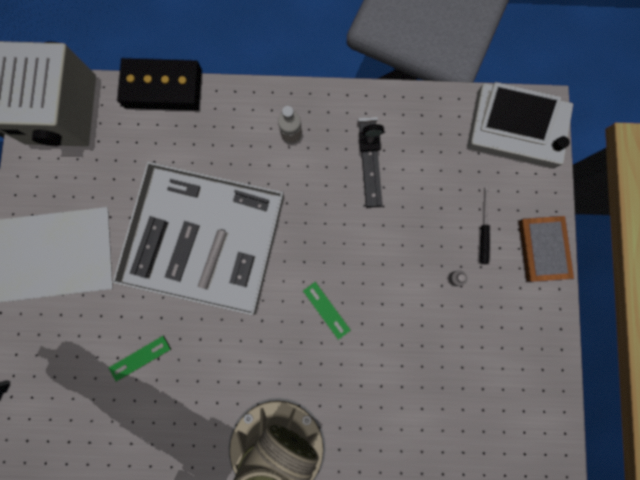

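View pics/side0.png

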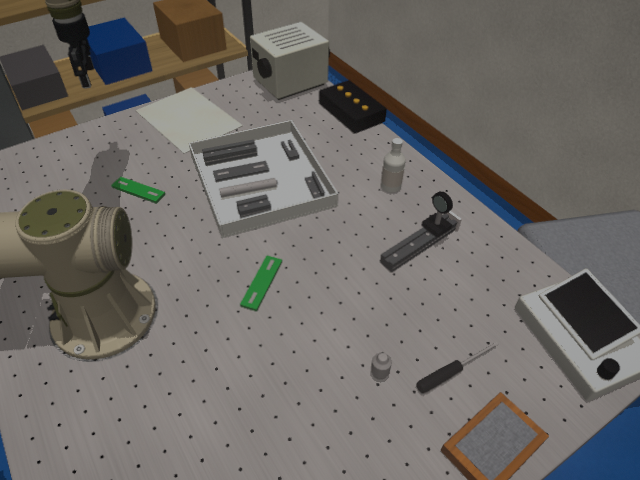

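The top view shows the long rail at about (150,247), at the left of the bin. The flat slotted bar is at (182,250), and the fixed rail's free end is at about (374,206). Next I'll zoom in on both and check the projection.

```bash
python3 - <<'E'
from h import *
m=arm.camera_model("top");s=arm.observe()
print(proj(m,[s["position"],[0,0,0],[.4,.0,0]]))
i=cv2.imread("pics/top0.png")
a=cv2.resize(i[205:290,120:210],None,fx=4.4,fy=4.4,interpolation=cv2.INTER_CUBIC)
b=cv2.resize(i[130:215,330:420],None,fx=4.4,fy=4.4,interpolation=cv2.INTER_CUBIC)
cv2.imwrite("pics/c0.png",np.hstack([a,b]))
g=cv2.cvtColor(i,cv2.COLOR_BGR2GRAY)
print(cast(m,[[150,247],[182,250]],.035),cast(m,[[365,207],[383,205],[374,206],[368,150]],.03))
E
```

```text
[[-12.07137451 375.64471235]
 [276.97550823 448.1053098 ]
 [283.7754905  281.02063001]]
[[0.47231112 0.32928746 0.035     ]
 [0.46734485 0.25026864 0.035     ]] [[ 0.5902492  -0.1984805   0.03      ]
 [ 0.59682177 -0.24370784  0.03      ]
 [ 0.59353333 -0.2210806   0.03      ]
 [ 0.73887792 -0.20369484  0.03      ]]
```

View pics/c0.png

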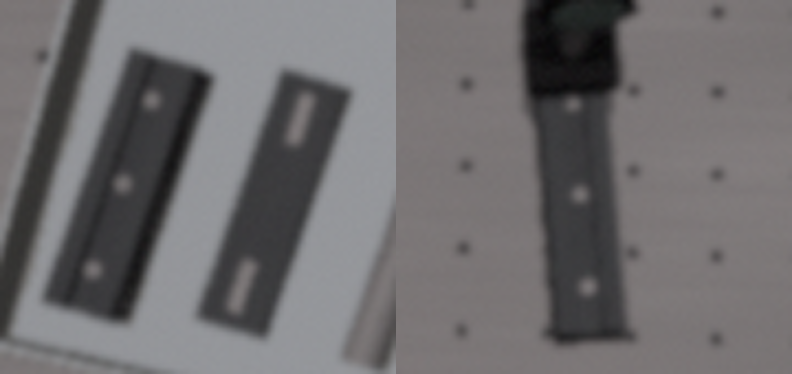

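The top crop confirms it: the long rail has a groove line and a visible tall side face. Its top corners in the crop are about (130,50), (190,68), (112,320) and (45,300). The fixed rail's end is at about (555–625,335). I'll work out the move to above the rail.

```bash
cat >> h.py <<'E'
def plan(pos,ang,R=None,p=None):
    """shift (tool axes as now, mm) and turn about tool z (deg) to bring TCP to pos, tool x along world angle ang (mod pi), pointing down"""
    s=arm.observe(); R=Ro.from_rotvec(s["ee_rot"]).as_matrix() if R is None else R; p=s["position"] if p is None else p
    best=None
    for k in(0,np.pi):
        a=ang+k; x=np.array([np.cos(a),np.sin(a),0]);z=np.array([0,0,-1]);G=np.c_[x,np.cross(z,x),z]
        tv=np.degrees(Ro.from_matrix(R.T@G).as_rotvec())
        if best is None or np.linalg.norm(tv)<np.linalg.norm(best[0]): best=(tv,G)
    d=np.array(pos)-p
    print("turn",best[0].round(2),"shift before turn",(R.T@d*1000).round(1),"after turn",(best[1].T@d*1000).round(1)); return best[1]
E
python3 - <<'E'
from h import *
m=arm.camera_model("top")
c=np.array([(130,50),(190,68),(112,320),(45,300)])/4.4+[120,205]
X=cast(m,c,.035);print(X,X.mean(0))
d=(X[0]-X[3]+X[1]-X[2])/2;L=np.linalg.norm(d);a=np.arctan2(d[1],d[0]);print(L,a)
b=np.array([(555,335),(625,335),(608,95),(538,95)])/4.4+[330-90,130];
Y=cast(m,b,.03);print(Y)
print("bin corners",cast(m,[[149,165],[283,193],[254,312],[118,282]],.045))
s=arm.observe();print(Ro.from_rotvec(s["ee_rot"]).as_matrix().round(3))
plan([*X.mean(0)[:2],.20],a)
w=arm.camera_model("wrist");R=np.array(w["R"]);cp=-R.T@w["t"]
T=Ro.from_rotvec(s["ee_rot"]).as_matrix();print("cam in tool",T.T@(cp-s["position"]),(R@T).round(2),w["camera_matrix"])
E
```

```text
[[0.5485599  0.33662379 0.035     ]
 [0.53934978 0.30207483 0.035     ]
 [0.3968565  0.33424481 0.035     ]
 [0.40674411 0.37219532 0.035     ]] [0.47287757 0.33628469 0.035     ]
0.14613397709655182 -0.23390582204714036
[[ 0.59254957 -0.20130172  0.03      ]
 [ 0.59383451 -0.24133709  0.03      ]
 [ 0.73554425 -0.22982242  0.03      ]
 [ 0.73416847 -0.18910841  0.03      ]]
bin corners [[0.67678492 0.34468889 0.045     ]
 [0.61604401 0.00739468 0.045     ]
 [0.32293266 0.06467541 0.045     ]
 [0.38435876 0.39545596 0.045     ]]
[[-0.94   0.342 -0.001]
 [ 0.342  0.94  -0.001]
 [ 0.    -0.002 -1.   ]]
turn [-0.09 -0.02 -6.58] shift before turn [-329.5  -96.9   38.6] after turn [-316.2 -134.1   38.5]
cam in tool [ 0.06712761 -0.00110175 -0.13584608] [[-0.    1.   -0.  ]
 [-0.96 -0.   -0.26]
 [-0.26  0.    0.96]] [[348.37043817   0.         321.77048177]
 [  0.         348.37043817 244.75683988]
 [  0.           0.           1.        ]]
```

>>> {"method": "send_rows", "body": {
  "increments": [
    [0, 0, 0, -41, -12, 5, 0.34],
    [0, 0, 0, -41, -12, 5, 0.34],
    [0, 0, 0, -41, -12, 5, 0.34],
    [0, 0, 0, -41, -12, 5, 0.34],
    [0, 0, 0, -41, -12, 5, 0.34],
    [0, 0, 0, -41, -12, 5, 0.34],
    [0, 0, 0, -41, -12, 5, 0.34],
    [0, 0, 0, -41, -12, 4, 0.34],
    [0, 0, -6.6, 0, 0, 0, 0.34],
    [0, 0, 0, 0, 0, 0, 0.34]
  ]
}}

```text
clock: 1.35
position: [0.4721, 0.3375, 0.1997]
ee_rot: [-0.37, -3.119, 0.001]
force: [-0.5, -0.1, 0.9]
width: 0.661
gripper_force: 0.0
```

```bash
python3 - <<'E'
from h import *
import pickle
s=arm.observe();m=arm.camera_model("wrist");i=arm.grab_frame("wrist");cv2.imwrite("pics/w1.png",i);pickle.dump((s,m),open("w1.pkl","wb"));print(s["clock"],s["position"],s["width"])
print(proj(m,[[.4729,.3363,.035]]))
E
```

```text
1.35 [0.47206539 0.33747013 0.19965903] 0.6606607277602097
[[321.87308539 229.72857138]]
```

View pics/w1.png

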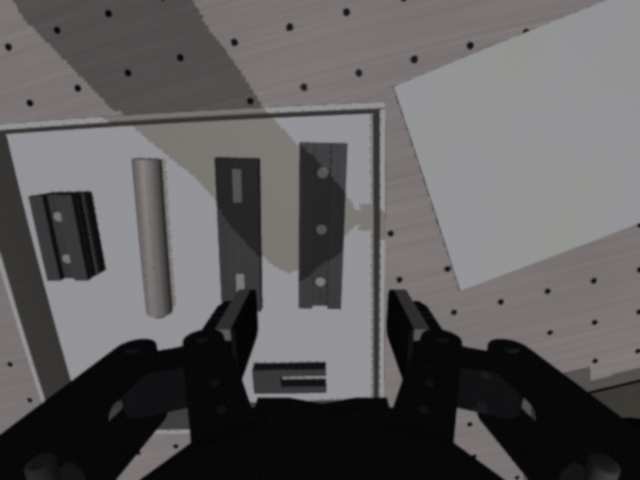

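The wrist view shows the long rail with its groove and three holes. Its top corners are about (301,143), (347,144), (341,308) and (300,307). The bin's right wall is at about column 373.

```bash
python3 - <<'E'
from h import *
import pickle
s,m=pickle.load(open("w1.pkl","rb"))
i=cv2.imread("pics/w1.png");g=cv2.cvtColor(i,cv2.COLOR_BGR2GRAY)
mk=(g<95).astype(np.uint8);mk[:,:285]=0;mk[:,360:]=0;mk[:135]=0;mk[318:]=0
n,l,st,ce=cv2.connectedComponentsWithStats(mk);k=1+np.argmax(st[1:,4]);print(st[k],ce[k])
ct=max(cv2.findContours((l==k).astype(np.uint8),0,2)[0],key=len).reshape(-1,2)
W=cast(m,ct,.035)[:,:2]
r=cv2.minAreaRect((W*1000).astype(np.float32));print(r);bx=cv2.boxPoints(r);print(bx)
C=np.array([(301,143),(347,144),(341,308),(300,307)]);X=cast(m,C,.035);print(X,X.mean(0))
print("wall",cast(m,[[373,130],[373,380]],.045),cast(m,[[383,110]],.045))
e=max([(bx[1]-bx[0]),(bx[2]-bx[1])],key=np.linalg.norm)
plan([r[0][0]/1000,r[0][1]/1000,.021],np.arctan2(e[1],e[0]))
E
```

```text
[ 298  143   49  166 7386] [320.95924722 222.38017872]
((473.2505187988281, 335.3427429199219), (40.602752685546875, 149.57794189453125), 75.22750854492188)
[[395.75714 334.7822 ]
 [540.3909  296.6426 ]
 [550.7439  335.9033 ]
 [406.1101  374.04288]]
[[0.39700447 0.33674623 0.035     ]
 [0.40674365 0.37373957 0.035     ]
 [0.55056006 0.33612411 0.035     ]
 [0.5405123  0.29882252 0.035     ]] [0.47370512 0.33635811 0.035     ]
wall [[0.40100922 0.39554522 0.045     ]
 [0.6281094  0.35014243 0.045     ]] [[0.38801125 0.40625685 0.045     ]]
turn [-0.03 -0.05  1.25] shift before turn [ -2.2  -2.  178.9] after turn [ -2.1  -2.  178.9]
```

>>> {"method": "send_rows", "body": {
  "increments": [
    [0, 0, 1.2, -2, -2, 0, 0.41],
    [0, 0, 0, 0, 0, 45, 0.41],
    [0, 0, 0, 0, 0, 45, 0.41],
    [0, 0, 0, 0, 0, 40, 0.41],
    [0, 0, 0, 0, 0, 20, 0.41],
    [0, 0, 0, 0, 0, 15, 0.41],
    [0, 0, 0, 0, 0, 14, 0.41],
    [0, 0, 0, 0, 0, 0, 0.41]
  ]
}}

```text
clock: 2.4
position: [0.4729, 0.3355, 0.0206]
ee_rot: [-0.399, -3.115, 0.001]
force: [-0.7, -0.0, -0.3]
width: 0.591
gripper_force: 0.0
```

>>> {"method": "send_rows", "body": {
  "increments": [
    [0, 0, 0, 0, 0, 0, 0.6],
    [0, 0, 0, 0, 0, 0, 0.8],
    [0, 0, 0, 0, 0, 0, 1],
    [0, 0, 0, 0, 0, 0, 1],
    [0, 0, 0, 0, 0, 0, 1]
  ]
}}

```text
clock: 3.02
position: [0.4739, 0.336, 0.022]
ee_rot: [0.399, 3.115, 0.001]
force: [-1.1, -0.1, 5.7]
width: 0.453
gripper_force: 62.8
```

The width is right for 40 mm and the grip force is good. Next I lift, carry the rail over, then turn half round so the wrist camera looks at the joint.

>>> {"method": "send_rows", "body": {
  "increments": [
    [0, 0, 0, 0, 0, -20, 1],
    [0, 0, 0, 0, 0, -40, 1],
    [0, 0, 0, 0, 0, -40, 1],
    [0, 0, 0, 0, 0, -30, 1],
    [0, 0, 0, -14, -45, 0, 1],
    [0, 0, 0, -14, -45, 0, 1],
    [0, 0, 0, -14, -45, 0, 1],
    [0, 0, 0, -14, -45, 0, 1],
    [0, 0, 0, -14, -45, 0, 1],
    [0, 0, 0, -14, -45, 0, 1],
    [0, 0, 0, -14, -45, 0, 1],
    [0, 0, 0, -14, -45, 0, 1],
    [0, 0, 0, -14, -45, 0, 1],
    [0, 0, 0, -14, -45, 0, 1],
    [0, 0, 0, -14, -45, 0, 1],
    [0, 0, 0, -14, -45, 0, 1]
  ]
}}

```text
clock: 5.03
position: [0.4993, -0.2305, 0.1503]
ee_rot: [-0.399, -3.115, -0.001]
force: [1.4, 0.2, -3.1]
width: 0.453
gripper_force: 62.0
```

>>> {"method": "send_rows", "body": {
  "increments": [
    [0, 0, 10, 0, 0, 0, 1],
    [0, 0, 10, 0, 0, 0, 1],
    [0, 0, 10, 0, 0, 0, 1],
    [0, 0, 10, 0, 0, 0, 1],
    [0, 0, 10, 0, 0, 0, 1],
    [0, 0, 10, 0, 0, 0, 1],
    [0, 0, 10, 0, 0, 0, 1],
    [0, 0, 10, 0, 0, 0, 1],
    [0, 0, 10, 0, 0, 0, 1],
    [0, 0, 10, 0, 0, 0, 1],
    [0, 0, 10, 0, 0, 0, 1],
    [0, 0, 10, 0, 0, 0, 1],
    [0, 0, 10, 0, 0, 0, 1],
    [0, 0, 10, 0, 0, 0, 1],
    [0, 0, 10, 0, 0, 0, 1],
    [0, 0, 10, 0, 0, 0, 1],
    [0, 0, 0, 0, 0, 0, 1]
  ]
}}

```text
clock: 7.15
position: [0.4995, -0.2289, 0.1504]
ee_rot: [-3.137, -0.151, 0.002]
force: [0.2, 0.1, -3.7]
width: 0.456
gripper_force: 62.2
```

```bash
python3 - <<'E'
from h import *
import pickle
s=arm.observe();m=arm.camera_model("wrist");i=arm.grab_frame("wrist");cv2.imwrite("pics/w2.png",i);pickle.dump((s,m),open("w2.pkl","wb"));print(s["clock"],s["position"],s["width"],s["gripper_force"],s["joints"].round(2))
T=Ro.from_rotvec(s["ee_rot"]).as_matrix();print(T.round(3))
E
```

```text
7.15 [ 0.49947894 -0.22894088  0.15037747] 0.4562556254983451 62.168328166007996 [-0.58  0.31 -0.18  1.08 -0.    2.47]
[[ 0.995  0.096 -0.002]
 [ 0.096 -0.995  0.001]
 [-0.001 -0.001 -1.   ]]
```

View pics/w2.png

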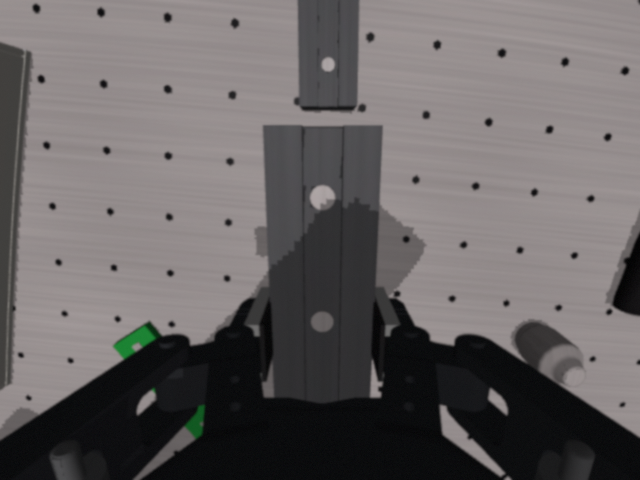

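The wrist view shows the held rail's end top edge from (264,125) to (382,125). The fixed rail's end top edge runs from about (300,107) to (357,106). I'll measure both edges by row and column gradients.

```bash
cat >> h.py <<'E'
def fitline(pts): # robust line x=a*y+b style via cv2
    return cv2.fitLine(np.array(pts,np.float32),cv2.DIST_HUBER,0,.01,.01).ravel()
def edges(g,boxv,axis):
    """strongest-gradient subpixel edge points. boxv=(x0,x1,y0,y1); axis 1: edge position in column per row; sign included"""
    x0,x1,y0,y1,sg=boxv; G=cv2.GaussianBlur(g.astype(np.float32),(0,0),1)
    out=[]
    if axis==1:
        for y in range(y0,y1,2):
            d=sg*np.gradient(G[y])[x0:x1];k=int(np.argmax(d));w=np.clip(d[max(k-2,0):k+3],0,None);out.append((x0+max(k-2,0)+(w*np.arange(len(w))).sum()/w.sum(),y))
    else:
        for x in range(x0,x1,2):
            d=sg*np.gradient(G[:,x])[y0:y1];k=int(np.argmax(d));w=np.clip(d[max(k-2,0):k+3],0,None);out.append((x,y0+max(k-2,0)+(w*np.arange(len(w))).sum()/w.sum()))
    return np.array(out)
def wline(m,pts,z): W=cast(m,pts,z)[:,:2]; l=fitline(W); return l[2:],l[:2]*np.sign(l[np.argmax(abs(l[:2]))])
def isect(a,b):
    t=np.linalg.solve(np.c_[a[1],-b[1]],b[0]-a[0]);return a[0]+t[0]*a[1]
E
python3 - <<'E'
from h import *
import pickle
s,m=pickle.load(open("w2.pkl","rb"));g=cv2.cvtColor(cv2.imread("pics/w2.png"),cv2.COLOR_BGR2GRAY)
T=Ro.from_rotvec(s["ee_rot"]).as_matrix()
print(g[95:118:1,320],g[118:132,300],g[60,290:308],g[60,348:368])
def rail(n,z,L,Rr,E):
    l=wline(m,edges(g,L,1),z);r=wline(m,edges(g,Rr,1),z);e=wline(m,edges(g,E,0),z)
    a,b=isect(l,e),isect(r,e);print(n,"corners",a.round(4),b.round(4),"mid",((a+b)/2).round(4),"w",np.linalg.norm(a-b).round(4),"ang L R E-90",[round(float(np.degrees(np.arctan2(v[1],v[0]))),2) for v in(l[1],r[1])],round(float(np.degrees(np.arctan2(e[1][1],e[1][0]))),2))
zh=s["position"][2]+.013
rail("held",zh,(255,274,135,280,-1),(372,390,135,200,1),(270,378,118,132,-1))
rail("bench",.03,(290,308,5,95,-1),(348,368,5,95,1),(304,353,98,112,-1))
E
```

```text
[ 80  80  80  81  81  81  81  81  80  80  75  60  38  26  40  70  99 120
 137 145 145 144 143] [144 145 145 146 147 144 130 101  80  75  75  74  73  75] [145 144 144 143 143 144 144 136 117  93  80  78  80  80  81  81  80  78] [ 75  76  76  76  76  76  77  77  81  94 119 137 144 145 145 146 145 144
 145 146]
held corners [ 0.5716 -0.2027] [ 0.5753 -0.2428] mid [ 0.5734 -0.2228] w 0.0403 ang L R E-90 [5.34, 5.2] 95.26
bench corners [ 0.593  -0.2044] [ 0.597  -0.2443] mid [ 0.595  -0.2244] w 0.0401 ang L R E-90 [5.41, 5.66] 95.74
```

>>> {"method": "send_rows", "body": {
  "increments": [
    [0, 0, -0.3, 6, 3.7, 0, 1],
    [0, 0, 0, 7, 0, 35, 1],
    [0, 0, 0, 0, 0, 40, 1],
    [0, 0, 0, 0, 0, 30, 1],
    [0, 0, 0, 0, 0, 15, 1],
    [0, 0, 0, 0, 0, 5, 1],
    [0, 0, 0, 0, 0, 0, 1]
  ]
}}

```text
clock: 8.07
position: [0.514, -0.232, 0.0269]
ee_rot: [3.137, 0.157, 0.002]
force: [-0.5, 0.7, -3.1]
width: 0.454
gripper_force: 62.1
```

```bash
python3 - <<'E'
from h import *
import pickle
s=arm.observe();m=arm.camera_model("wrist");i=arm.grab_frame("wrist");cv2.imwrite("pics/w3.png",i);pickle.dump((s,m),open("w3.pkl","wb"));print(s["clock"],s["position"],s["width"],s["force"])
for z in(.037,):print(proj(m,[[.578,-.2028,z],[.5816,-.2428,z],[.593,-.2044,.03],[.597,-.2443,.03]]))
E
```

```text
8.075 [ 0.51401126 -0.23202251  0.02690231] 0.4542570662800981 [-0.48063899  0.6684258  -3.05458451]
[[254.69092063 148.42346181]
 [369.55411703 149.50344555]
 [265.01686877 106.08840565]
 [376.74797226 106.02438588]]
```

View pics/w3.png

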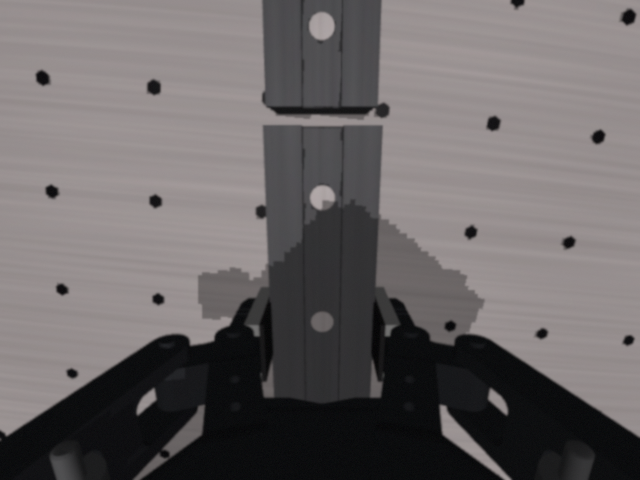

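The wrist view shows the held end at row 125, columns 264–382. The fixed end is at row 107, columns about 264–380. The gap is small and the pair is nearly aligned.

```bash
cat >> h.py <<'E'
def rail(g,m,n,z,L,Rr,E):
    l=wline(m,edges(g,L,1),z);r=wline(m,edges(g,Rr,1),z);e=wline(m,edges(g,E,0),z)
    a,b=isect(l,e),isect(r,e);an=lambda v:round(float(np.degrees(np.arctan2(v[1],v[0]))),2)
    print(n,a.round(4),b.round(4),"w",np.linalg.norm(a-b).round(4),"ang",an(l[1]),an(r[1]),an(e[1])); return (a+b)/2
E
python3 - <<'E'
from h import *
import pickle
s,m=pickle.load(open("w3.pkl","rb"));g=cv2.cvtColor(cv2.imread("pics/w3.png"),cv2.COLOR_BGR2GRAY)
h=rail(g,m,"held",s["position"][2]+.013,(255,274,135,260,-1),(372,390,135,200,1),(270,378,118,132,-1))
b=rail(g,m,"bench",.03,(255,274,5,85,-1),(370,390,5,85,1),(275,370,99,112,-1))
T=Ro.from_rotvec(s["ee_rot"]).as_matrix();print(((T.T@np.r_[b-h,0])*1000).round(2),np.degrees(np.arctan2(T[1,0],T[0,0])))
E
```

```text
held [ 0.586  -0.2055] [ 0.5898 -0.2457] w 0.0403 ang 5.5 5.38 95.48
bench [ 0.593  -0.2044] [ 0.5969 -0.2445] w 0.0403 ang 5.53 5.5 95.67
[ 7.14 -0.45  0.01] 5.73721598614856
```

>>> {"method": "send_rows", "body": {
  "increments": [
    [0, 0, -0.1, 0, -0.4, 4, 1],
    [0, 0, 0, 0, 0, 3, 1],
    [0, 0, 0, 0, 0, 1.5, 1],
    [0, 0, 0, 0, 0, 0, 1]
  ]
}}

```text
clock: 8.62
position: [0.5132, -0.2311, 0.0177]
ee_rot: [-3.137, -0.159, 0.0]
force: [0.7, -0.6, -2.8]
width: 0.454
gripper_force: 62.1
```

>>> {"method": "send_rows", "body": {
  "increments": [
    [0, 0, 0, 0, 0, 1, 1],
    [0, 0, 0, 0, 0, 0, 1]
  ]
}}

```text
clock: 8.88
position: [0.5134, -0.2313, 0.0171]
ee_rot: [3.137, 0.159, 0.0]
force: [-1.3, 0.5, 0.7]
width: 0.454
gripper_force: 62.4
```

>>> {"method": "send_rows", "body": {
  "increments": [
    [0, 0, 0, 2, 0, 0, 1],
    [0, 0, 0, 2, 0, 0, 1],
    [0, 0, 0, 1.5, 0, 0, 1],
    [0, 0, 0, 0.5, 0, 0, 1],
    [0, 0, 0, 0, 0, 0, 1]
  ]
}}

```text
clock: 9.5
position: [0.519, -0.2308, 0.017]
ee_rot: [3.137, 0.159, -0.001]
force: [-4.2, -0.6, 4.9]
width: 0.457
gripper_force: 63.1
```

>>> {"method": "send_rows", "body": {
  "increments": [
    [0, 0, 0, 0.6, 0, 0, 1],
    [0, 0, 0, 0.5, 0, 0, 1],
    [0, 0, 0, 0, 0, 0, 1]
  ]
}}

```text
clock: 9.88
position: [0.5201, -0.2307, 0.0171]
ee_rot: [3.137, 0.159, -0.001]
force: [-4.0, 0.1, 5.3]
width: 0.455
gripper_force: 63.2
```

```bash
python3 - <<'E'
from h import *
s=arm.observe();m=arm.camera_model("wrist");i=arm.grab_frame("wrist");cv2.imwrite("pics/w4.png",cv2.resize(i[60:210,220:420],None,fx=4,fy=4,interpolation=cv2.INTER_CUBIC));print(s["clock"],s["position"],s["force"])
g=cv2.cvtColor(i,cv2.COLOR_BGR2GRAY);z=.03
for n,y0,y1 in(("bench",5,95),("held",140,250)):
  for c,sg in((265,-1),(379,1)):
    p,v=wline(m,edges(g,(c-12,c+12,y0,y1 if c<300 else min(y1,200),sg),1),z);print(n,"y at x=.595",(p+v*(.595-p[0])/v[0])[1].round(5),np.degrees(np.arctan2(v[1],v[0])).round(2))
print(g[95:130,285],g[95:130,360])
E
```

```text
9.875 [ 0.52008937 -0.2307118   0.01705584] [-3.9972217   0.06979047  5.30327524]
bench y at x=.595 -0.20419 5.47
bench y at x=.595 -0.24473 5.59
held y at x=.595 -0.20384 5.64
held y at x=.595 -0.24437 5.5
[79 79 78 79 79 79 79 78 79 78 80 79 79 80 79 79 80 80 79 80 79 80 80 79
 80 80 73 54 39 52 74 82 84 83 84] [82 82 82 83 82 82 82 82 82 83 83 83 83 84 83 83 83 82 83 84 83 84 84 84
 83 83 78 64 44 45 64 76 79 80 81]
```

View pics/w4.png

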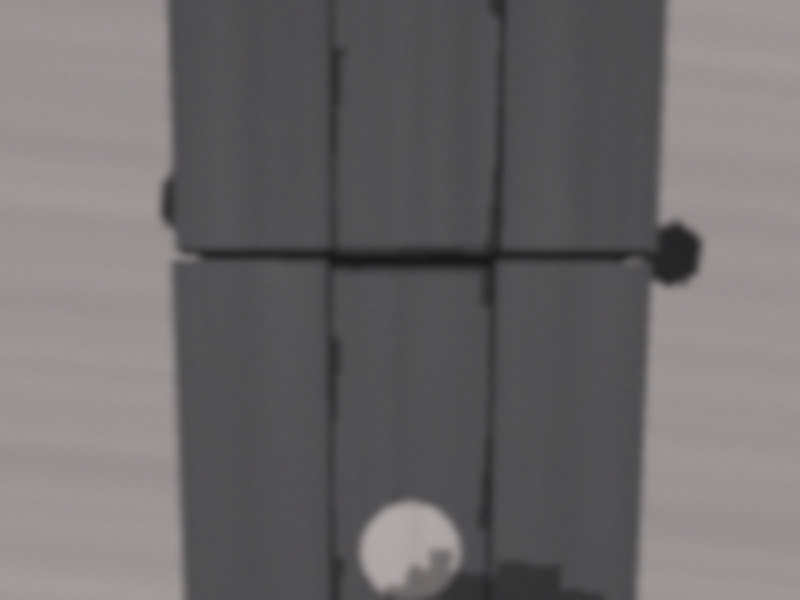

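The crop shows a thin dark seam with the sides running on; a slight gap of roughly 1 mm remains. The held piece is about 0.35 mm too far to +y, so I correct that and push until contact.

>>> {"method": "send_rows", "body": {
  "increments": [
    [0, 0, 0, 0.4, 0.35, 0, 1],
    [0, 0, 0, 0.4, 0, 0, 1],
    [0, 0, 0, 0, 0, 0, 1]
  ]
}}

```text
clock: 10.3
position: [0.5206, -0.2307, 0.017]
ee_rot: [-3.138, -0.159, 0.002]
force: [-5.6, 0.4, 5.7]
width: 0.456
gripper_force: 63.4
```

>>> {"method": "send_rows", "body": {
  "increments": [
    [0, 0, 0, 0.5, 0, 0, 1],
    [0, 0, 0, 0, 0, 0, 1]
  ]
}}

```text
clock: 10.55
position: [0.5209, -0.2307, 0.0171]
ee_rot: [3.137, 0.159, -0.002]
force: [-7.3, 0.2, 5.5]
width: 0.453
gripper_force: 63.4
```

>>> {"method": "send_rows", "body": {
  "increments": [
    [0, 0, 0, 0.6, 0, 0, 1],
    [0, 0, 0, 0, 0, 0, 1]
  ]
}}

```text
clock: 10.8
position: [0.5209, -0.2307, 0.0171]
ee_rot: [3.137, 0.159, -0.004]
force: [-7.8, -0.8, 7.4]
width: 0.453
gripper_force: 63.5
```

>>> {"method": "send_rows", "body": {
  "increments": [
    [0, 0, 0, 0.6, 0, 0, 1],
    [0, 0, 0, 0, 0, 0, 1]
  ]
}}

```text
clock: 11.05
position: [0.5209, -0.2307, 0.017]
ee_rot: [3.137, 0.158, -0.006]
force: [-10.7, -1.3, 9.7]
width: 0.452
gripper_force: 63.6
```

```bash
cat > chk.py <<'E'
from h import *
import sys
s=arm.observe();m=arm.camera_model("wrist");i=arm.grab_frame("wrist");cv2.imwrite(sys.argv[1],cv2.resize(i[60:210,220:420],None,fx=4,fy=4,interpolation=cv2.INTER_CUBIC));print(s["clock"],s["position"],s["force"])
g=cv2.cvtColor(i,cv2.COLOR_BGR2GRAY);z=.03
for n,y0,y1 in(("bench",5,110),("held",145,250)):
  for c,sg in((265,-1),(379,1)):
    p,v=wline(m,edges(g,(c-12,c+12,y0,y1 if c<300 else min(y1,200),sg),1),z);print(n,"y at x=.595",(p+v*(.595-p[0])/v[0])[1].round(5),np.degrees(np.arctan2(v[1],v[0])).round(2))
print(g[112:132,285],g[112:132,360])
E
python3 chk.py pics/w5.png
```

```text
11.05 [ 0.52090366 -0.23070217  0.0170399 ] [-10.68817551  -1.30163977   9.74435346]
bench y at x=.595 -0.20422 5.57
bench y at x=.595 -0.2447 5.53
held y at x=.595 -0.20395 5.63
held y at x=.595 -0.24443 5.59
[80 79 80 80 80 80 80 80 79 79 80 80 81 82 84 83 83 83 84 83] [82 82 83 82 82 83 83 83 82 82 83 83 83 81 80 80 80 80 80 80]
```

The TCP has stopped and the seam has vanished, so the faces are in contact. About 0.27 mm of side offset remains, so I ease back, shift and push again.

>>> {"method": "send_rows", "body": {
  "increments": [
    [0, 0, 0, -2.5, 0, -0.6, 1],
    [0, 0, 0, 0, 0.5, 0, 1],
    [0, 0, 0, 0, 0, 0, 1],
    [0, 0, 0, 1.2, 0, 0.3, 1],
    [0, 0, 0, 1.2, 0, 0, 1],
    [0, 0, 0, 0.6, 0, 0, 1],
    [0, 0, 0, 0, 0, 0, 1]
  ]
}}

```text
clock: 11.98
position: [0.5209, -0.2311, 0.017]
ee_rot: [3.137, 0.158, -0.008]
force: [-9.9, -1.1, 4.2]
width: 0.456
gripper_force: 63.2
```

```bash
python3 chk.py pics/w6.png
```

```text
11.975 [ 0.52091833 -0.23111823  0.01703006] [-9.91317277 -1.12237471  4.18850798]
bench y at x=.595 -0.2042 5.52
bench y at x=.595 -0.24472 5.56
held y at x=.595 -0.20432 5.71
held y at x=.595 -0.24486 5.54
[81 81 81 81 82 80 81 80 81 82 81 81 82 83 83 83 83 84 83 84] [81 81 82 81 82 81 82 81 82 81 82 82 81 81 81 82 81 80 80 80]
```

>>> {"method": "send_rows", "body": {
  "increments": [
    [0, 0, 0, -0.8, 0, 0, 1],
    [0, 0, 0, 0, 0, 0, 0.5],
    [0, 0, 0, 0, 0, 0, 0.4],
    [0, 0, 0, 0, 0, 0, 0.3],
    [0, 0, 0, 0, 0, 0, 0.3],
    [0, 0, 0, 0, 0, 0, 0.3]
  ]
}}

```text
clock: 12.78
position: [0.5228, -0.2311, 0.0171]
ee_rot: [-3.138, -0.16, -0.0]
force: [0.7, 0.1, -0.2]
width: 0.699
gripper_force: 0.0
```

```bash
python3 chk.py pics/w7.png
```

```text
12.775 [ 0.5228249  -0.23112155  0.01708587] [ 0.67410757  0.14399161 -0.16149629]
bench y at x=.595 -0.2042 5.53
bench y at x=.595 -0.2447 5.55
held y at x=.595 -0.20437 5.48
held y at x=.595 -0.24485 5.54
[79 79 80 80 80 80 79 79 80 79 80 79 81 81 80 80 80 79 78 77] [80 80 80 80 79 80 79 81 81 81 80 80 79 80 80 80 81 79 76 74]
```

View pics/w7.png

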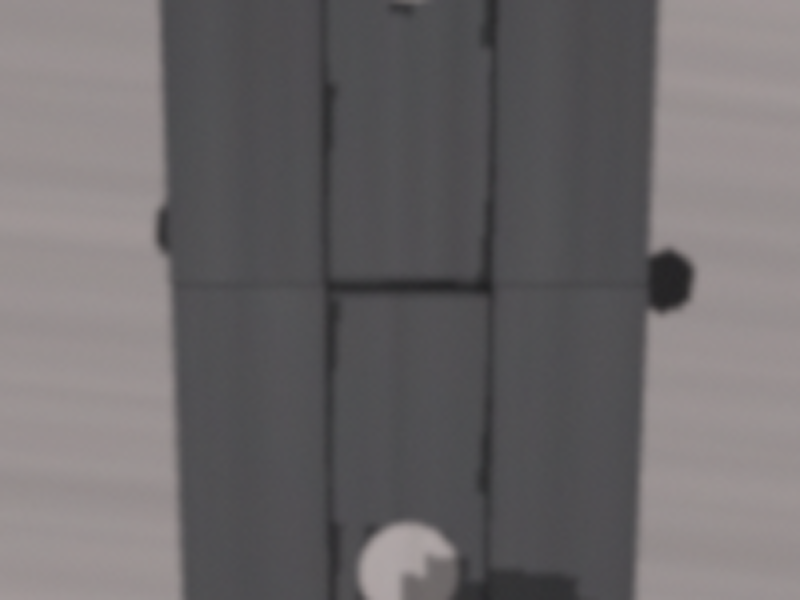

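The seam is closed to a hairline, the sides are flush, and the fingers are clear. I'll lift away straight up and check once more.

>>> {"method": "send_rows", "body": {
  "increments": [
    [0, 0, 0, 0, 0, -10, 0.3],
    [0, 0, 0, 0, 0, -20, 0.3],
    [0, 0, 0, 0, 0, -40, 0.3],
    [0, 0, 0, 0, 0, -30, 0.3],
    [0, 0, 0, 0, 0, 0, 0.3],
    [0, 0, 0, 0, 0, 0, 0.3]
  ]
}}

```text
clock: 13.58
position: [0.5224, -0.231, 0.1169]
ee_rot: [-3.137, -0.159, 0.0]
force: [-0.1, -0.7, -0.9]
width: 0.697
gripper_force: 0.0
```

```bash
python3 - <<'E'
from h import *
s=arm.observe();i=arm.grab_frame("wrist");cv2.imwrite("pics/w8.png",i);print(s["clock"],s["position"],s["force"])
E
```

```text
13.575 [ 0.52241983 -0.2309711   0.11690127] [-0.06652762 -0.693545   -0.92541568]
```

View pics/w8.png

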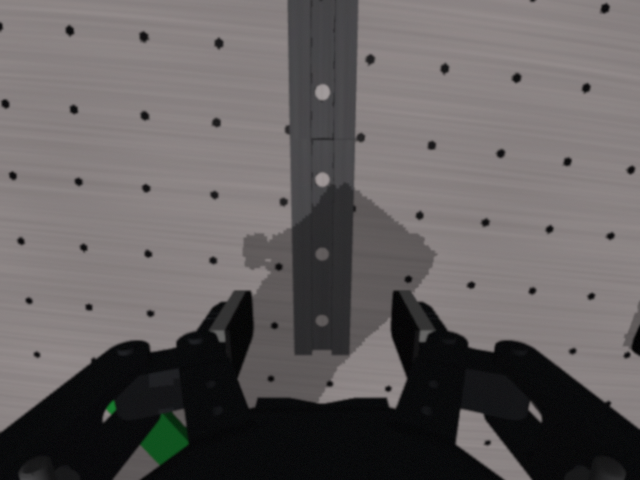

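The rail lies in line and flush, with the seam at row 138 (columns 291–357), and the gripper is clear.

```bash
python3 -c "
from station import arm
print(arm.sign_off())"
```

```text
the job is handed in; nothing more can be done
None
```

The long rail now sits groove up on the table, butted against the fixed rail's free end with only a hairline seam visible and the sides flush to about 0.15 mm; the job was handed in at 13.6 s with the gripper clear.

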